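Reset the tripped shaker control box

ROBOT

A 6-joint arm with a two-finger parallel gripper is mounted at the origin on a cart in front of the work surface, level with it; the furniture and walls round the work are solid. World frame = base frame: x ahead of the robot, y to its left, z up, the work surface at z = 0. Lengths are in m, angles in rad, forces in N, time in s.
With the tool pointing down it reaches from about 0.25 to 0.725 m from the base axis. Payload 4 kg.
Tool frame: the origin (TCP) lies on the centre line of the jaws, within the pads' length; the fingertips stand 14 mm ahead of it and the grasp point (between the pads) lies 5 mm behind it; z points along the fingers, x is the direction in which the jaws open and shut, and the axes are right-handed (so a half turn about z gives the same grasp; the last joint's range is limited). The gripper opens to 85 mm and grips with 20 to 120 N. Pads are 22 mm wide; open, the fingers measure 114 mm over their backs; the gripper's body (76 mm by 85 mm) begins 54 mm behind the grasp point. The pads swing forward as they close: fully open they stand 13 mm farther back than shut.
Start: joints at [1.211, 0.241, 0.005, 1.335, 0, 1.571], TCP at [0.176, 0.468, 0.245] pointing down, gripper open.
Joint ranges: [-2.72, 2.72], [-1.05, 1.87], [-1.09, 1.28], [-1.99, 2.15], [-1.42, 1.44], [-3.14, 3.14]. Speed limits (rad/s): [2.79, 2.79, 3.14, 3.14, 3.14, 3.14].

INTERFACE

Orientations are given as a unit quaternion [x, y, z, w].
In Python, from workcell import bot gives the robot as it stands.
- The arm moves only by the tool play_rows, never from a script. Its argument "motion" is a list of rows, each an object with "fingers": the closure, from -1 (fully open) to 1 (shut), so that 0 is half open; "translation": the shift along the tool's x, y, z in cm, a list of three; "roll": the turn about the tool's z in degrees. A call has 1 to 20 rows; each row is the pose to reach, as a shift and turn from the pose commanded when the call began, along the tool's axes at that moment; what a row does not reach only later rows make up. A row lasts 1/12 s, in which the tool goes at most 41.7 mm and 7.16 degrees, less where a joint would pass 70% of its speed; a pose out of reach is approached as far as the arm can. A call with a gripper value outside its range is refused whole. The fingers move at their own pace and stop on an object; the grip force is fixed at half the most. Time passes only in rows, so rows that repeat a pose let the fingers close. It gives the time, the measured TCP pose, the force and the opening at its end, in the units of the state.
- bot.get_obs(): the state, without advancing time (a new reading comes with each control period).
- bot.camera(name): name is "scene" or "top" or "wrist"; returns a dict with "pixels" (480x640x3 uint8, red, green, blue), "intrinsics" (3x3 intrinsics, pixels), "world_to_cam" (4x4, takes a point from world to camera coordinates). Camera axes: x right, y down, z forward; pixel columns grow to the right and rows downward; lengths in m; the calibration is good to about 2 mm. A picture is of the moment at which its call begins. There is no depth.
- bot.job_done(): hands the job in, once; it reports no verdict.
The state is a dict: "clock": time; "joint_pos": joint angles; "joint_vel": joint speeds; "tau": joint torques, N m; "eef_pos": TCP position; "tool_rot": TCP orientation; "ft_force": force on the tool from outside, world axes, zero at the start; "ft_torque": the same for the moment, N m; "grip_width": finger opening in m.
Only numpy, scipy, OpenCV 4.12 (cv2) and the standard library are available. Lean on these libraries where they do the work, as an engineer would, in place of code of your own. Each camera call takes 0.05 s, during which the arm holds its last target. There are 200 camera calls.

TASK

The shaker's control box has tripped: with a fingertip push the sliding shutter on its top fully open, reach into the round well beneath and gently press the sunken reset key to the bottom for about one second, then push the shutter fully shut again. Only touch and push, gently: do not pinch or lift anything, do not press the raised start key beside the shutter, and leave the other things where they stand.

Things in the scene. Friction and masses are not known exactly. Their poses are not given: they have to be found in the camera images.
- control_box: Grey box fixed on the bench, 110 (x) x 230 (y) x 56 mm high. Origin at the centre of its underside, z up; +y is the way the shutter opens, -x its front face with a dark window. On its flat top, along the line x = 0 from -y to +y: the start key (y = -91 mm), the well (y = -30 mm) under the shutter, then blank top onto which the shutter slides. Two guide rails at x = +-39 mm, 8 mm high, run beside the shutter.
- well_mouth (a point): Centre of the round mouth of the well, level with the box's top (56 mm above the bench). The well is 51 mm across and 24 mm deep, with straight walls and a flat floor. Axes as the box's. It is covered by the shutter at the start.
- reset_key_top (a point): Centre of the top of the sunken reset key: round black key 22 mm across in the middle of the well, its top 18 mm below the well's mouth and 6 mm above the well's floor. Sprung, pressed straight down.
- reset_key (a joint): Travel of the reset key in m: 0 released, 0.005 at the bottom. The spring pushes back with about 2 N at first and 5 N at the bottom.
- rib_top (a point): Centre of the top of the shutter's upright rib. The shutter is a flat aluminium plate, 70 (x) x 66 (y) x 4 mm, its upper face 5 mm above the box's top; the rib on it is 50 mm long across the sliding direction (x), 10 mm thick (y) and stands 22 mm above the plate, 22 mm to +y of the plate's middle, so that there is flat plate on its -y side (50 mm) and 6 mm on its +y side. Push the rib's side to slide the shutter. Axes as the box's.
- shutter (a joint): Position of the shutter in m along the box's +y: 0 fully shut (centred over the well), 0.062 fully open against its stop (the well is wholly clear from 0.059). It starts shut or up to 12 mm ajar, slides with about 1.5 N of friction (a little more when moved fast) and stays where it is left.
- start_key_top (a point): Centre of the top of the start key, NOT to be pressed: round black key 20 mm across that stands 8 mm above the box's top, 61 mm to -y of the well's centre.
- start_key (a joint): Travel of the start key in m: 0 released, 0.005 pressed down; same spring as the reset key.
- marker_black: Marker pen, 138 x 13 mm, lying loose in front of the box. Origin at its underside. Leave alone.
- weigh_boat_b: White weighing boat, 68 x 68 x 16 mm, loose in front of the box. Origin at the centre of its underside. Leave alone.
- tube_cap_1: Blue tube cap, 22 mm across, 14 mm high, loose at the box's +y end. Origin at the centre of its underside. Leave alone.
- petri_a: Petri dish, 62 mm across, 16 mm high, loose behind the box. Origin at the centre of its underside. Leave alone.
- bottle_agent: Small reagent bottle with a screw cap, 48 mm across, 101 mm high, standing loose at the box's -y end, about 140 mm from the well. Origin at the centre of its underside. Leave alone.

How it is judged:
On the way, in this order (a step that is already met when the one before it is completed fails the run):
1. the shutter is pushed open, to within 10 mm of its stop (value of joint shutter above 0.052 m), for 0.1 s.
2. the reset key is held at the bottom (at least 4 of its 5 mm) for 0.6 s by a finger (value of joint reset_key above 0.004 m and contact force between the fingers and reset_key above 0.5 N), for 0.6 s.
At the end, for the whole second after the job is handed in: The shutter is shut to within 4 mm, both keys are released (within 1 mm) and the loose things stand within 25 mm of where they were (value of joint shutter below 0.004 m and value of joint each of reset_key, start_key below 0.001 m and distance of each of marker_black, weigh_boat_b, tube_cap_1, petri_a, bottle_agent from where it was at the start of the episode below 0.025 m); the robot touches nothing.
It fails at once if the start key is pressed (more than 2 mm) (value of joint start_key above 0.002 m).
It fails at once if the shutter is pinched or pushed with more than 35 N (contact force between the fingers and shutter above 35 N).
It fails at once if the reset key is rammed with more than 50 N (contact force between the fingers and reset_key above 50 N).
It fails at once if one of the loose things (pen, weighing boat, cap, dish, bottle) is moved or lifted by more than 25 mm (distance of any of marker_black, weigh_boat_b, tube_cap_1, petri_a, bottle_agent from where it was at the start of the episode above 0.025 m).
It also fails if it takes over 51 s, if anything falls off the work surface, if the arm or the gripper's body presses on something with over 40 N, if the wrist force passes 120 N, or if a joint passes its speed limit or range.

## Working session

There is one attempt and no reset: what is moved stays moved. The work goes in short steps, Python scripts to look and compute and a tool call to move; the robot and the scene stay as the last step left them, time stands still between calls to the robot, and variables do not carry over. Pictures are saved under pics/ and viewed, about 8 in all and at most 12, crops included, and the job is handed in when it is done.

Besides the shell and the picture viewer there is one more tool, called by a JSON object that holds its "method" and its "body". play_rows: Moves the arm, as the interface text tells. Its arguments: {"type":"object","properties":{"motion":{"type":"array","items":{"type":"object","properties":{"fingers":{"type":"number"},"translation":{"type":"array","items":{"type":"number"}},"roll":{"type":"number"}}}}},"required":["motion"]}

```bash
mkdir -p pics
cat > h.py <<'E'
import numpy as np,cv2
from workcell import bot
def snap(n,f):
    c=bot.camera(n); cv2.imwrite(f'pics/{f}.png',c['pixels'][:,:,::-1]); np.savez(f'pics/{f}.npz',K=c['intrinsics'],T=c['world_to_cam']); return c
def ray(f,u,v,z):
    d=np.load(f'pics/{f}.npz');K,T=d['K'],d['T'];R,t=T[:3,:3],T[:3,3]
    o=-R.T@t; r=R.T@np.linalg.solve(K,[u,v,1]); return o+r*(z-o[2])/r[2]
def proj(f,p):
    d=np.load(f'pics/{f}.npz');q=d['K']@(d['T'][:3,:3]@np.array(p)+d['T'][:3,3]);return q[:2]/q[2]
E
python3 - <<'E'
from h import *
for n in('top','scene'): snap(n,n+'0')
print(bot.get_obs())
E
```

```text
{'clock': 0.1, 'joint_pos': array([1.21100436e+00, 2.41357062e-01, 3.86107571e-03, 1.33520401e+00,
       2.75099160e-05, 1.57079763e+00]), 'joint_vel': array([ 2.83769354e-04, -9.77364803e-05,  3.80152270e-03, -4.61292056e-04,
        7.49593351e-04, -2.25378489e-03]), 'tau': array([-4.95683489e-04, -3.73138440e+01,  2.53009969e+01,  1.08465538e-02,
       -7.47728382e-05,  2.32571679e-06]), 'eef_pos': array([0.17584223, 0.46748254, 0.24449307]), 'tool_rot': array([ 8.22216379e-01,  5.69174243e-01, -7.90441759e-04,  5.30450877e-04]), 'ft_force': array([ 0.3647291 , -0.32862447, -0.00055232]), 'ft_torque': array([-0.0299086 , -0.01263464,  0.01528898]), 'grip_width': 0.0851683449379892}
```

View pics/top0.png

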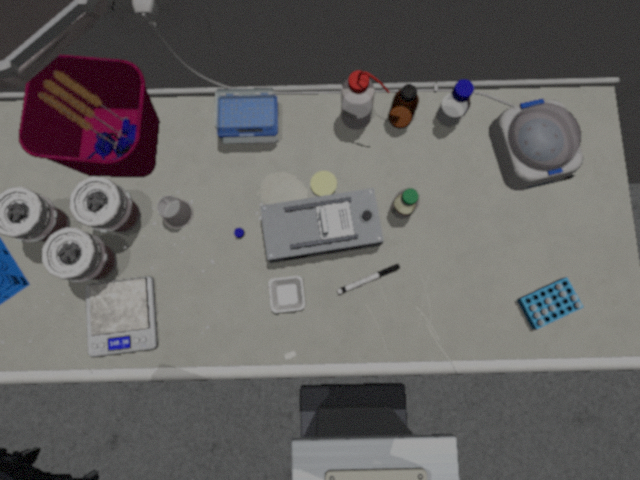

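View pics/scene0.png

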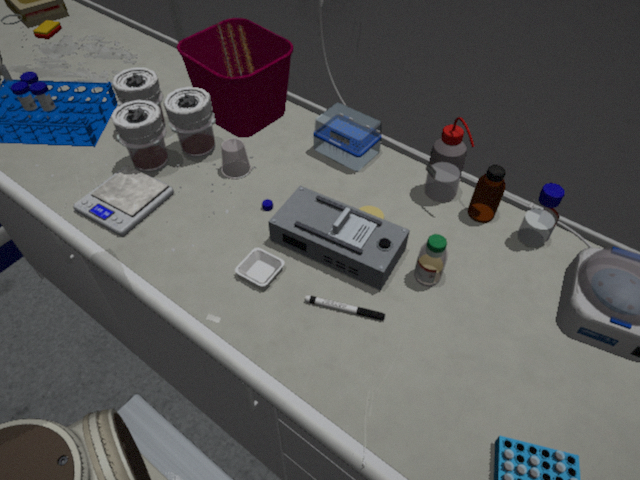

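Run:
```python
from h import *
a=cv2.imread('pics/top0.png')[170:280,240:440];b=cv2.imread('pics/scene0.png')[175:295,255:455]
f=lambda i:cv2.convertScaleAbs(cv2.resize(i,None,fx=4,fy=4,interpolation=cv2.INTER_CUBIC)[:300 if 0 else 480],alpha=1.6)
cv2.imwrite('pics/c.png',cv2.resize(np.vstack([f(a)[40:400],f(b)[:400]]),(600,570)))
cv2.imwrite('pics/c1.png',f(a))
for n in('top0','scene0'):
  print(proj(n,[0.176,.468,.23]),proj(n,[0,0,0]),-np.load(f'pics/{n}.npz')['T'][:3,:3].T@np.load(f'pics/{n}.npz')['T'][:3,3])
print(ray('top0',366,215,.064),ray('scene0',385,243,.064),ray('top0',322,225,.06))
```

```text
[ 68.81866782 462.16372473] [376.18452909 522.93042737] [0.36215683 0.08857777 0.97419538]
[-34.08362752 181.38499416] [122.61048207 561.27944042] [ 0.06412445 -0.24897435  0.71747563]
[0.57684862 0.00201824 0.064     ] [ 5.74802755e-01 -1.72464928e-04  6.40000000e-02] [0.55972725 0.08860928 0.06      ]
```

View pics/c1.png

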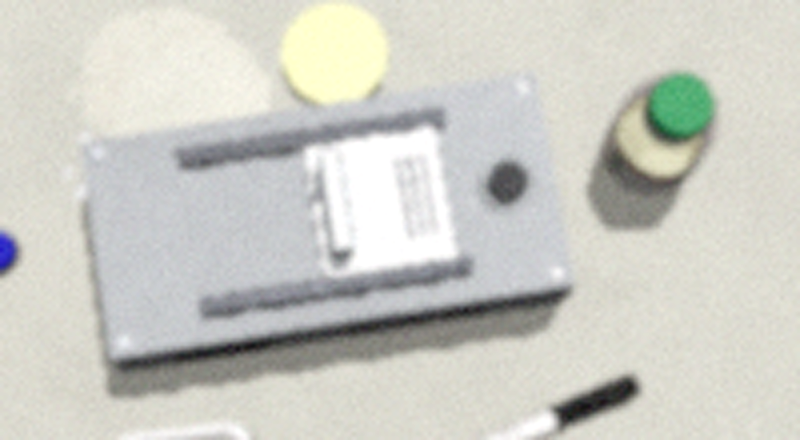

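Run:
```python
from h import *
g=lambda u,v,z:ray('top0',240+u/4,170+v/4,z)[:2]
S=np.array([g(97,153,.057),g(522,88,.057),g(558,272,.057),g(124,342,.057)])
C=np.array([g(84,140,.056),g(533,72,.056),g(573,290,.056),g(113,360,.056)])
k=g(508,182,.064)
for P in(S,C):
  ey=(P[0]+P[3]-P[1]-P[2])/2; L=np.linalg.norm(ey);ey/=L
  print(P.mean(0),np.degrees(np.arctan2(-ey[0],ey[1])),L,np.linalg.norm((P[0]+P[1]-P[2]-P[3])/2))
  yaw=np.arctan2(-ey[0],ey[1]);c=P.mean(0)
print('key',k,'key from box',c-0.091*ey,'well',c-.03*ey, k+.061*ey)
ex=np.array([ey[1],-ey[0]])
for n,q in dict(ribtop_a=(325,155,.083),ribtop_b=(352,250,.083),plR=(435,128,.061),plR2=(455,257,.061),plL=(308,150,.061),plL2=(325,270,.061)).items():
  d=g(*q)-c; print(n,d@ex,d@ey)
```

```text
[0.56401394 0.08969294] 7.779266665391437 0.2140085039813594 0.09519421738894533
[0.56350874 0.08946612] 7.476424231570743 0.2264852264624524 0.11167731843449315
key [5.75797903e-01 1.01468911e-04] key from box [ 0.5753495  -0.00076025] well [0.56741229 0.05972116] [0.56786069 0.06058288]
ribtop_a 0.023018368965950307 -0.0031556534829469234
ribtop_b -0.024987727875964306 -0.008782932286496086
plR 0.033726913651414274 -0.0596181641193854
plR2 -0.03181449704939111 -0.05871521041903959
plL 0.032313047909519714 0.004036880347175474
plL2 -0.02847276885706599 0.004910984555981974
```

```bash
cat >> h.py <<'E'
from scipy.spatial.transform import Rotation as Ro
c=np.array([.5638,.0896]);yaw=np.radians(7.6)
ex=np.array([np.cos(yaw),np.sin(yaw)]);ey=np.array([-np.sin(yaw),np.cos(yaw)])
def box(bx,by): return c+bx*ex+by*ey
def shift(bx,by,tipz):
    o=bot.get_obs();R=Ro.from_quat(o['tool_rot']).as_matrix();p=o['eef_pos']
    t=np.r_[box(bx,by),tipz+.014]; a=np.degrees(np.arctan2(R[1,0],R[0,0]))
    print('shift cm',np.round(R.T@(t-p)*100,2),'roll',round(a-np.degrees(yaw),2))
def where():
    o=bot.get_obs();d=o['eef_pos'][:2]-c;print('t',o['clock'],'box mm',np.round(1000*np.array([d@ex,d@ey,o['eef_pos'][2]-.014]),1),'F',np.round(o['ft_force'],1),'w',o['grip_width'])
E
python3 -c "
from h import *
shift(0,-.035,.2)"
```

```text
shift cm [-24.79  51.27   3.1 ] roll 61.79
```

{"method": "play_rows", "body": {"motion": [{"fingers": 1,"translation": [-24.8,51.3,3.1],"roll": 61.8},{"fingers": 1,"translation": [-24.8,51.3,3.1],"roll": 61.8},{"fingers": 1,"translation": [-24.8,51.3,3.1],"roll": 61.8},{"fingers": 1,"translation": [-24.8,51.3,3.1],"roll": 61.8},{"fingers": 1,"translation": [-24.8,51.3,3.1],"roll": 61.8},{"fingers": 1,"translation": [-24.8,51.3,3.1],"roll": 61.8},{"fingers": 1,"translation": [-24.8,51.3,3.1],"roll": 61.8},{"fingers": 1,"translation": [-24.8,51.3,3.1],"roll": 61.8},{"fingers": 1,"translation": [-24.8,51.3,3.1],"roll": 61.8},{"fingers": 1,"translation": [-24.8,51.3,3.1],"roll": 61.8},{"fingers": 1,"translation": [-24.8,51.3,3.1],"roll": 61.8},{"fingers": 1,"translation": [-24.8,51.3,3.1],"roll": 61.8},{"fingers": 1,"translation": [-24.8,51.3,3.1],"roll": 61.8},{"fingers": 1,"translation": [-24.8,51.3,3.1],"roll": 61.8},{"fingers": 1,"translation": [-24.8,51.3,3.1],"roll": 61.8},{"fingers": 1,"translation": [-24.8,51.3,3.1],"roll": 61.8},{"fingers": 1,"translation": [-24.8,51.3,3.1],"roll": 61.8},{"fingers": 1,"translation": [-24.8,51.3,3.1],"roll": 61.8}]}}

```text
clock: 1.6
eef_pos: [0.568, 0.0562, 0.2142]
tool_rot: [0.998, 0.067, -0.0, -0.0]
ft_force: [0.9, -0.5, -0.5]
grip_width: 0.0004
```

```bash
python3 -c "
from h import *
snap('wrist','w0');where();shift(0,-.035,.2)
for n,(x,y,z) in dict(well=(0,-.03,.061),key=(0,-.091,.064),c1=(.055,-.115,.056),c2=(-.055,-.115,.056),c3=(.055,.115,.056),c4=(-.055,.115,.056)).items(): print(n,proj('w0',np.r_[box(x,y),z]))"
```

```text
t 1.65 box mm [-2.000e-01 -3.350e+01  2.004e+02] F [-0.2  0.3 -0.3] w 9.66904324312321e-05
shift cm [0.02 0.15 0.04] roll 0.09
well [324.01636026 221.73183846]
key [323.8055953 298.7171111]
c1 [391.05705268 321.59298142]
c2 [256.39222559 321.28373241]
c3 [409.42313587   2.71212241]
c4 [239.86936576   2.47817761]
```

View pics/w0.png

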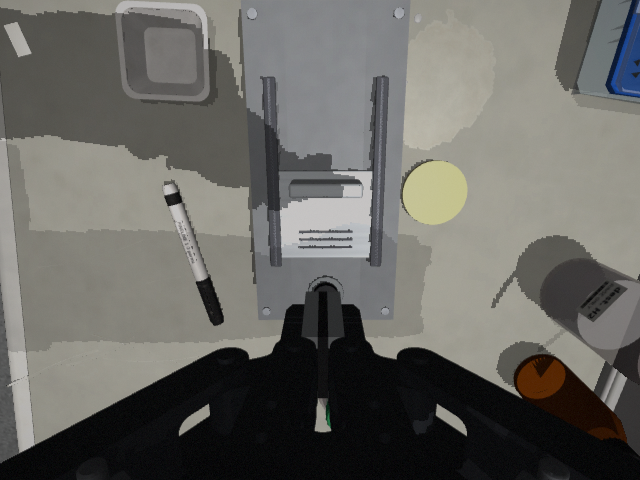

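```bash
python3 -c "
from h import *
for n,(u,v,z) in dict(plo=(323,257.5,.061),phi=(323,171,.061),ribhi=(326,180,.083),ribx0=(290,185,.083),ribx1=(362,185,.083),scr=(266,311,.057),scr2=(386,311,.057),scr3=(252,14,.057),scr4=(399,14,.057)).items():
  d=ray('w0',u,v,z)[:2]-c;print(n,np.round([d@ex*1e3,d@ey*1e3],1))"
```

```text
plo [ -0.7 -58.1]
phi [-0.8  7.3]
ribhi [1.2 3.9]
ribx0 [-22.8   0.5]
ribx1 [25.2  0.6]
scr [ -46.6 -105.2]
scr2 [  50.2 -105. ]
scr3 [-47.3 108.1]
scr4 [ 48.4 108.2]
```

```bash
sed -i 's/^c=np.array.*;yaw/c=np.array([.5646,.0912]);yaw/' h.py; python3 -c "
from h import *
where();shift(0,-.033,.07)"
```

```text
t 1.65 box mm [ -1.2 -35.  200.4] F [-0.2  0.3 -0.3] w 9.66904324312321e-05
shift cm [ 0.13 -0.19 13.04] roll 0.09
```

{"method": "play_rows", "body": {"motion": [{"fingers": 1,"translation": [0.1,-0.1,3]},{"fingers": 1,"translation": [0.1,-0.1,6]},{"fingers": 1,"translation": [0.1,-0.1,9]},{"fingers": 1,"translation": [0.1,-0.1,11]},{"fingers": 1,"translation": [0.1,-0.1,12]},{"fingers": 1,"translation": [0.1,-0.1,13]},{"fingers": 1,"translation": [0.1,-0.1,13]},{"fingers": 1,"translation": [0.1,-0.1,13]}]}}

```text
schema error: expected keys fingers, translation, roll
```

```bash
python3 -c "
from h import *
where();shift(0,-.033,.07);snap('wrist','w1')"
```

```text
t 1.65 box mm [ -1.2 -35.  200.4] F [-0.2  0.3 -0.3] w 9.66904324312321e-05
shift cm [ 0.13 -0.19 13.04] roll 0.09
```

View pics/w1.png

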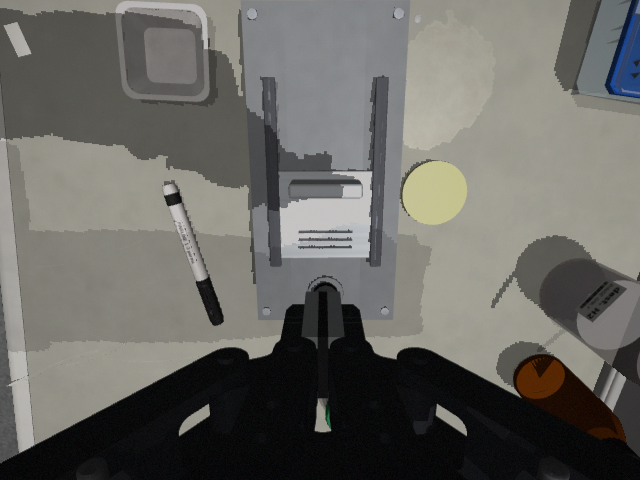

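The call was refused because the rows had no roll, so nothing moved. The picture matches the last one: rib at about (326,188), start key at about (324,288).

{"method": "play_rows", "body": {"motion": [{"fingers": 1,"translation": [0.1,-0.1,3],"roll": 0},{"fingers": 1,"translation": [0.1,-0.1,6],"roll": 0},{"fingers": 1,"translation": [0.1,-0.1,9],"roll": 0},{"fingers": 1,"translation": [0.1,-0.1,11],"roll": 0},{"fingers": 1,"translation": [0.1,-0.1,12],"roll": 0},{"fingers": 1,"translation": [0.1,-0.1,13],"roll": 0},{"fingers": 1,"translation": [0.1,-0.1,13],"roll": 0},{"fingers": 1,"translation": [0.1,-0.1,13],"roll": 0}]}}

```text
clock: 2.37
eef_pos: [0.5701, 0.0568, 0.0851]
tool_rot: [0.998, 0.066, 0.001, -0.0]
ft_force: [-0.4, -0.1, 0.8]
grip_width: 0.0003
```

```bash
python3 -c "
from h import *
where();shift(0,-.033,.07)"
```

```text
t 2.3667 box mm [  1.  -34.8  71.1] F [-0.4 -0.1  0.8] w 0.0002611688817579685
shift cm [-0.1  -0.18  0.11] roll 0.02
```

{"method": "play_rows", "body": {"motion": [{"fingers": 1,"translation": [-0.1,-0.6,0.1],"roll": 0},{"fingers": 1,"translation": [-0.1,-1.0,0.1],"roll": 0},{"fingers": 1,"translation": [-0.1,-1.3,0.1],"roll": 0},{"fingers": 1,"translation": [-0.1,-1.6,0.1],"roll": 0},{"fingers": 1,"translation": [-0.1,-2.0,0.1],"roll": 0},{"fingers": 1,"translation": [-0.1,-2.5,0.1],"roll": 0},{"fingers": 1,"translation": [-0.1,-3.0,0.1],"roll": 0},{"fingers": 1,"translation": [-0.1,-3.5,0.1],"roll": 0},{"fingers": 1,"translation": [-0.1,-4.0,0.1],"roll": 0},{"fingers": 1,"translation": [-0.1,-4.0,0.1],"roll": 0}]}}

```text
clock: 3.2
eef_pos: [0.5633, 0.0972, 0.0832]
tool_rot: [0.998, 0.067, -0.0, -0.0]
ft_force: [-0.2, 0.8, -0.8]
grip_width: 0.0001
```

```bash
python3 -c "
from h import *
snap('wrist','w2');where();shift(0,.038,.07)"
```

```text
t 3.25 box mm [-0.8  5.8 69.1] F [-0.2 -0.5  0.5] w 0.00020408330431234456
shift cm [ 0.08 -3.22 -0.09] roll 0.05
```

View pics/w2.png

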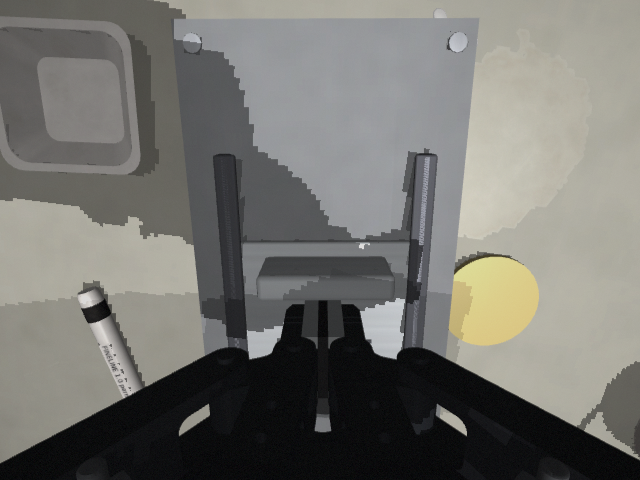

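The rib is now at about (326,278) and the plate's far edge at row 241. The fingertip is right at the rib.

```bash
python3 -c "
from h import *
for n,(u,v,z) in dict(phi=(324,241,.061),ribhi=(326,257,.083),riblo=(326,277,.083),scr3=(192,43,.057),scr4=(458,42,.057),railend=(225,155,.064)).items():
  d=ray('w2',u,v,z)[:2]-c;print(n,np.round([d@ex*1e3,d@ey*1e3],1))"
```

```text
phi [-0.6 34. ]
ribhi [ 0.1 34.7]
riblo [ 0.1 27.2]
scr3 [-48.3 107.1]
scr4 [ 47.4 107.5]
railend [-37.4  68.1]
```

{"method": "play_rows", "body": {"motion": [{"fingers": 1,"translation": [0,-0.5,0],"roll": 0},{"fingers": 1,"translation": [0,-1.0,0],"roll": 0},{"fingers": 1,"translation": [0,-1.5,0],"roll": 0},{"fingers": 1,"translation": [0,-2.0,0],"roll": 0},{"fingers": 1,"translation": [0,-2.4,0],"roll": 0},{"fingers": 1,"translation": [0,-2.7,0],"roll": 0},{"fingers": 1,"translation": [0,-2.8,0],"roll": 0},{"fingers": 1,"translation": [0,-2.8,0],"roll": 0}]}}

```text
clock: 3.92
eef_pos: [0.5596, 0.1243, 0.0832]
tool_rot: [0.998, 0.066, -0.0, -0.0]
ft_force: [-0.1, 0.9, 0.5]
grip_width: 0.0003
```

{"method": "play_rows", "body": {"motion": [{"fingers": 1,"translation": [0,-0.1,0],"roll": 0},{"fingers": 1,"translation": [0,-0.1,0],"roll": 0}]}}

```text
clock: 4.08
eef_pos: [0.5597, 0.1247, 0.0833]
tool_rot: [0.998, 0.066, 0.0, -0.0]
ft_force: [-0.4, -0.8, -0.3]
grip_width: -0.0002
```

{"method": "play_rows", "body": {"motion": [{"fingers": 1,"translation": [0,-0.1,0],"roll": 0},{"fingers": 1,"translation": [0,-0.1,0],"roll": 0}]}}

```text
clock: 4.25
eef_pos: [0.5596, 0.1255, 0.0834]
tool_rot: [0.998, 0.066, 0.0, 0.0]
ft_force: [-0.4, -1.7, -2.0]
grip_width: 0.0
```

```bash
python3 -c "
from h import *
where();shift(0,.038,.07)"
```

```text
t 4.25 box mm [-0.4 34.7 69.4] F [-0.4 -1.7 -2. ] w 3.235606539141314e-05
shift cm [ 0.04 -0.33 -0.06] roll -0.03
```

{"method": "play_rows", "body": {"motion": [{"fingers": 1,"translation": [0,-0.1,0],"roll": 0},{"fingers": 1,"translation": [0,-0.1,0],"roll": 0}]}}

```text
clock: 4.42
eef_pos: [0.5595, 0.1266, 0.0833]
tool_rot: [0.998, 0.066, 0.0, 0.0]
ft_force: [0.2, -1.0, 0.0]
grip_width: -0.0001
```

{"method": "play_rows", "body": {"motion": [{"fingers": 1,"translation": [0,-0.1,0],"roll": 0},{"fingers": 1,"translation": [0,-0.1,0],"roll": 0}]}}

```text
clock: 4.58
eef_pos: [0.5593, 0.1277, 0.0833]
tool_rot: [0.998, 0.066, 0.0, -0.0]
ft_force: [0.4, -1.2, -0.5]
grip_width: -0.0004
```

{"method": "play_rows", "body": {"motion": [{"fingers": 1,"translation": [0,-0.1,0],"roll": 0},{"fingers": 1,"translation": [0,-0.1,0],"roll": 0}]}}

```text
clock: 4.75
eef_pos: [0.5592, 0.1288, 0.0834]
tool_rot: [0.998, 0.066, 0.0, -0.0]
ft_force: [0.2, -1.1, -1.0]
grip_width: 0.0002
```

{"method": "play_rows", "body": {"motion": [{"fingers": 1,"translation": [0,-0.1,0],"roll": 0},{"fingers": 1,"translation": [0,-0.1,0],"roll": 0}]}}

```text
clock: 4.92
eef_pos: [0.5591, 0.129, 0.0834]
tool_rot: [0.998, 0.066, 0.0, 0.001]
ft_force: [1.5, -4.6, -1.0]
grip_width: -0.0001
```

{"method": "play_rows", "body": {"motion": [{"fingers": 1,"translation": [0,-0.1,0],"roll": 0},{"fingers": 1,"translation": [0,-0.1,0],"roll": 0}]}}

```text
clock: 5.08
eef_pos: [0.5591, 0.1291, 0.0834]
tool_rot: [0.998, 0.066, 0.0, 0.002]
ft_force: [0.4, -6.7, 0.2]
grip_width: 0.0002
```

Against the stop at about 7 N, so it is fully open. Next I back off, rise and move over the well.

{"method": "play_rows", "body": {"motion": [{"fingers": 1,"translation": [0,0.5,0],"roll": 0},{"fingers": 1,"translation": [0,0.8,-1.5],"roll": 0},{"fingers": 1,"translation": [0,0.8,-4.5],"roll": 0},{"fingers": 1,"translation": [0,3.8,-6],"roll": 0},{"fingers": 1,"translation": [0,7.0,-6],"roll": 0},{"fingers": 1,"translation": [0,10.0,-6],"roll": 0},{"fingers": 1,"translation": [0,10.0,-6],"roll": 0},{"fingers": 1,"translation": [0,10.0,-6],"roll": 0}]}}

```text
clock: 5.75
eef_pos: [0.5723, 0.0306, 0.1435]
tool_rot: [0.998, 0.065, 0.0, -0.001]
ft_force: [0.3, 0.1, 0.3]
grip_width: -0.0001
```

```bash
python3 -c "
from h import *
snap('wrist','w3');where();shift(0,-.03,.07)
print(proj('w3',np.r_[box(0,-.03),.056]),proj('w3',np.r_[box(0,-.03),.038]))"
```

```text
t 5.8 box mm [ -0.6 -60.1 129.3] F [-0.5 -0.6  0.4] w 7.30199917393452e-05
shift cm [ 0.05 -2.99  5.94] roll -0.07
[324.15647621 202.50887873] [324.03225499 196.85485246]
```

View pics/w3.png

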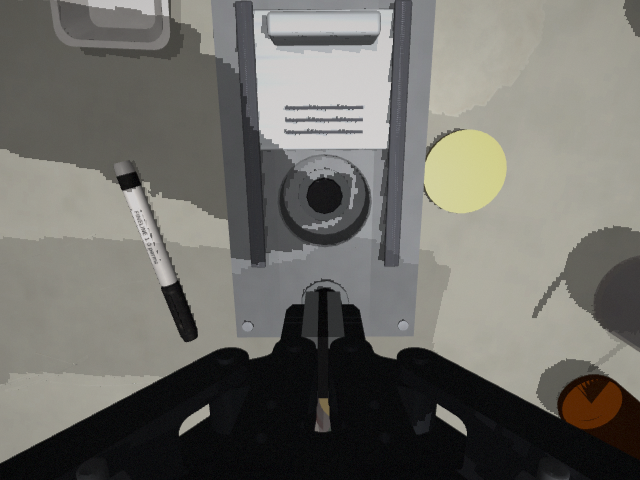

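The well is fully clear: mouth centre at about (325,199), black key at (325,195). That is within 2 mm of the prediction.

{"method": "play_rows", "body": {"motion": [{"fingers": 1,"translation": [0.1,-3.1,0],"roll": 0},{"fingers": 1,"translation": [0.1,-3.1,0.5],"roll": 0},{"fingers": 1,"translation": [0.1,-3.1,3],"roll": 0},{"fingers": 1,"translation": [0.1,-3.1,5.5],"roll": 0},{"fingers": 1,"translation": [0.1,-3.1,6.5],"roll": 0},{"fingers": 1,"translation": [0.1,-3.1,7.0],"roll": 0},{"fingers": 1,"translation": [0.1,-3.1,7.0],"roll": 0},{"fingers": 1,"translation": [0.1,-3.1,7.0],"roll": 0}]}}

```text
clock: 6.47
eef_pos: [0.5694, 0.0629, 0.0739]
tool_rot: [0.998, 0.066, 0.0, -0.0]
ft_force: [1.0, 0.1, 0.4]
grip_width: 0.0
```

```bash
python3 -c "
from h import *
where();shift(.0005,-.029,.034)"
```

```text
t 6.4667 box mm [  1.  -28.7  59.9] F [1.  0.1 0.4] w 3.738310701574263e-05
shift cm [-0.05  0.03  2.59] roll 0.03
```

Well aligned. Now down to just above the key, then a slow press.

{"method": "play_rows", "body": {"motion": [{"fingers": 1,"translation": [0,0,0.5],"roll": 0},{"fingers": 1,"translation": [0,0,1.0],"roll": 0},{"fingers": 1,"translation": [0,0,1.4],"roll": 0},{"fingers": 1,"translation": [0,0,1.8],"roll": 0},{"fingers": 1,"translation": [0,0,1.8],"roll": 0}]}}

```text
clock: 6.88
eef_pos: [0.5683, 0.0621, 0.0544]
tool_rot: [0.998, 0.066, -0.001, 0.0]
ft_force: [-0.2, -0.2, 0.4]
grip_width: -0.0001
```

{"method": "play_rows", "body": {"motion": [{"fingers": 1,"translation": [0,0,0.2],"roll": 0},{"fingers": 1,"translation": [0,0,0.4],"roll": 0},{"fingers": 1,"translation": [0,0,0.4],"roll": 0}]}}

```text
clock: 7.13
eef_pos: [0.5691, 0.0623, 0.0513]
tool_rot: [0.998, 0.066, 0.0, 0.0]
ft_force: [-1.2, -0.2, 2.5]
grip_width: -0.0001
```

{"method": "play_rows", "body": {"motion": [{"fingers": 1,"translation": [0,0,0.1],"roll": 0},{"fingers": 1,"translation": [0,0,0.2],"roll": 0},{"fingers": 1,"translation": [0,0,0.2],"roll": 0}]}}

```text
clock: 7.38
eef_pos: [0.5691, 0.0623, 0.0495]
tool_rot: [0.998, 0.066, 0.0, 0.0]
ft_force: [-1.1, -0.5, 4.0]
grip_width: -0.0002
```

{"method": "play_rows", "body": {"motion": [{"fingers": 1,"translation": [0,0,0.1],"roll": 0},{"fingers": 1,"translation": [0,0,0.1],"roll": 0}]}}

```text
clock: 7.55
eef_pos: [0.5691, 0.0623, 0.0485]
tool_rot: [0.998, 0.066, 0.0, 0.0]
ft_force: [-1.0, -1.1, 4.9]
grip_width: 0.0
```

{"method": "play_rows", "body": {"motion": [{"fingers": 1,"translation": [0,0,0.1],"roll": 0},{"fingers": 1,"translation": [0,0,0.1],"roll": 0}]}}

```text
clock: 7.72
eef_pos: [0.5692, 0.0623, 0.0474]
tool_rot: [0.998, 0.066, 0.0, 0.0]
ft_force: [0.6, -1.1, 4.9]
grip_width: 0.0
```

{"method": "play_rows", "body": {"motion": [{"fingers": 1,"translation": [0,0,0.1],"roll": 0},{"fingers": 1,"translation": [0,0,0.1],"roll": 0}]}}

```text
clock: 7.88
eef_pos: [0.5691, 0.0623, 0.0471]
tool_rot: [0.998, 0.066, 0.0, 0.0]
ft_force: [-2.1, -0.2, 7.8]
grip_width: 0.0003
```

The force rose to 8 N and the descent stopped, so the key is at the bottom. I press half a millimetre more and hold for over a second.

{"method": "play_rows", "body": {"motion": [{"fingers": 1,"translation": [0,0,0.05],"roll": 0},{"fingers": 1,"translation": [0,0,0.05],"roll": 0},{"fingers": 1,"translation": [0,0,0.05],"roll": 0},{"fingers": 1,"translation": [0,0,0.05],"roll": 0},{"fingers": 1,"translation": [0,0,0.05],"roll": 0},{"fingers": 1,"translation": [0,0,0.05],"roll": 0},{"fingers": 1,"translation": [0,0,0.05],"roll": 0},{"fingers": 1,"translation": [0,0,0.05],"roll": 0},{"fingers": 1,"translation": [0,0,0.05],"roll": 0},{"fingers": 1,"translation": [0,0,0.05],"roll": 0},{"fingers": 1,"translation": [0,0,0.05],"roll": 0},{"fingers": 1,"translation": [0,0,0.05],"roll": 0}]}}

```text
clock: 8.88
eef_pos: [0.5692, 0.0623, 0.047]
tool_rot: [0.998, 0.066, 0.0, 0.0]
ft_force: [-3.3, -1.5, 10.6]
grip_width: -0.0002
```

```bash
python3 -c "
from h import *
where();shift(0,.088,.13)"
```

```text
t 8.8833 box mm [  0.7 -29.3  33. ] F [-3.3 -1.5 10.6] w -0.00023949412981301085
shift cm [ -0.06 -11.72  -9.7 ] roll -0.02
```

{"method": "play_rows", "body": {"motion": [{"fingers": 1,"translation": [0,0,-1],"roll": 0},{"fingers": 1,"translation": [0,0,-4],"roll": 0},{"fingers": 1,"translation": [0,0,-8],"roll": 0},{"fingers": 1,"translation": [-0.1,-2,-9.7],"roll": 0},{"fingers": 1,"translation": [-0.1,-5.5,-9.7],"roll": 0},{"fingers": 1,"translation": [-0.1,-9,-9.7],"roll": 0},{"fingers": 1,"translation": [-0.1,-11.5,-9.7],"roll": 0},{"fingers": 1,"translation": [-0.1,-11.5,-9.7],"roll": 0},{"fingers": 1,"translation": [-0.1,-11.5,-9.7],"roll": 0}]}}

```text
clock: 9.63
eef_pos: [0.5522, 0.1776, 0.1424]
tool_rot: [0.998, 0.068, -0.0, 0.0]
ft_force: [0.7, -0.4, -0.1]
grip_width: 0.0001
```

```bash
python3 -c "
from h import *
where();shift(0,.085,.070)"
```

```text
t 9.6333 box mm [ -0.9  87.3 128.4] F [ 0.7 -0.4 -0.1] w 6.378687616196546e-05
shift cm [0.09 0.23 5.84] roll 0.16
```

{"method": "play_rows", "body": {"motion": [{"fingers": 1,"translation": [0,0.1,2.5],"roll": 0},{"fingers": 1,"translation": [0,0.1,4.5],"roll": 0},{"fingers": 1,"translation": [0,0.1,5.6],"roll": 0},{"fingers": 1,"translation": [0,0.1,5.8],"roll": 0},{"fingers": 1,"translation": [0,0.1,5.8],"roll": 0},{"fingers": 1,"translation": [0,0.1,5.8],"roll": 0}]}}

```text
clock: 10.13
eef_pos: [0.5536, 0.1748, 0.0855]
tool_rot: [0.998, 0.066, 0.0, -0.0]
ft_force: [0.1, -0.4, 0.6]
grip_width: -0.0
```

```bash
python3 -c "
from h import *
where();shift(0,.008,.070)"
```

```text
t 10.1333 box mm [ 0.1 84.3 71.5] F [ 0.1 -0.4  0.6] w -2.7787716771163887e-06
shift cm [-0.01  7.63  0.15] roll -0.07
```

{"method": "play_rows", "body": {"motion": [{"fingers": 1,"translation": [0,0.6,0.1],"roll": 0},{"fingers": 1,"translation": [0,1.0,0.1],"roll": 0},{"fingers": 1,"translation": [0,1.3,0.1],"roll": 0},{"fingers": 1,"translation": [0,1.6,0.1],"roll": 0},{"fingers": 1,"translation": [0,2.0,0.1],"roll": 0},{"fingers": 1,"translation": [0,2.5,0.1],"roll": 0},{"fingers": 1,"translation": [0,3.0,0.1],"roll": 0},{"fingers": 1,"translation": [0,3.5,0.1],"roll": 0},{"fingers": 1,"translation": [0,4.0,0.1],"roll": 0},{"fingers": 1,"translation": [0,4.5,0.1],"roll": 0},{"fingers": 1,"translation": [0,5.0,0.1],"roll": 0},{"fingers": 1,"translation": [0,5.5,0.1],"roll": 0},{"fingers": 1,"translation": [0,6.0,0.1],"roll": 0},{"fingers": 1,"translation": [0,6.5,0.1],"roll": 0},{"fingers": 1,"translation": [0,6.9,0.1],"roll": 0},{"fingers": 1,"translation": [0,7.2,0.1],"roll": 0},{"fingers": 1,"translation": [0,7.2,0.1],"roll": 0}]}}

```text
clock: 11.55
eef_pos: [0.5622, 0.1028, 0.0836]
tool_rot: [0.998, 0.066, -0.0, 0.0]
ft_force: [-0.1, -1.1, 0.1]
grip_width: -0.0003
```

{"method": "play_rows", "body": {"motion": [{"fingers": 1,"translation": [0,0.1,0],"roll": 0},{"fingers": 1,"translation": [0,0.1,0],"roll": 0}]}}

```text
clock: 11.72
eef_pos: [0.562, 0.1025, 0.0835]
tool_rot: [0.998, 0.066, -0.001, 0.0]
ft_force: [-0.2, -0.6, -0.2]
grip_width: 0.0003
```

{"method": "play_rows", "body": {"motion": [{"fingers": 1,"translation": [0,0.1,0],"roll": 0},{"fingers": 1,"translation": [0,0.1,0],"roll": 0}]}}

```text
clock: 11.88
eef_pos: [0.5621, 0.1019, 0.0835]
tool_rot: [0.998, 0.066, -0.001, 0.0]
ft_force: [0.0, 0.1, 0.4]
grip_width: 0.0002
```

```bash
python3 -c "
from h import *
where()"
```

```text
t 11.8833 box mm [-1.  10.9 69.5] F [0.  0.1 0.4] w 0.00017505621216995038
```

{"method": "play_rows", "body": {"motion": [{"fingers": 1,"translation": [0.1,0.1,0],"roll": 0},{"fingers": 1,"translation": [0.1,0.1,0],"roll": 0}]}}

```text
clock: 12.05
eef_pos: [0.5634, 0.101, 0.0835]
tool_rot: [0.998, 0.066, -0.001, -0.0]
ft_force: [-1.9, 2.1, -0.7]
grip_width: 0.0003
```

{"method": "play_rows", "body": {"motion": [{"fingers": 1,"translation": [0,0.1,0],"roll": 0},{"fingers": 1,"translation": [0,0.1,0],"roll": 0}]}}

```text
clock: 12.22
eef_pos: [0.5636, 0.0999, 0.0836]
tool_rot: [0.998, 0.066, -0.0, 0.0]
ft_force: [-0.3, 1.1, -0.2]
grip_width: -0.0001
```

{"method": "play_rows", "body": {"motion": [{"fingers": 1,"translation": [0,0.1,0],"roll": 0},{"fingers": 1,"translation": [0,0.1,0],"roll": 0}]}}

```text
clock: 12.38
eef_pos: [0.5638, 0.0992, 0.0836]
tool_rot: [0.998, 0.066, -0.0, -0.0]
ft_force: [-1.4, 2.1, -0.9]
grip_width: -0.0002
```

{"method": "play_rows", "body": {"motion": [{"fingers": 1,"translation": [0,0.1,0],"roll": 0},{"fingers": 1,"translation": [0,0.1,0],"roll": 0}]}}

```text
clock: 12.55
eef_pos: [0.5639, 0.0991, 0.0837]
tool_rot: [0.998, 0.067, -0.0, -0.001]
ft_force: [-1.4, 5.5, -1.0]
grip_width: -0.0002
```

It stopped at box y of about 8 mm with 5.5 N, as predicted for fully shut. Next I back off, rise and check.

{"method": "play_rows", "body": {"motion": [{"fingers": 1,"translation": [0,-0.5,0],"roll": 0},{"fingers": 1,"translation": [0,-1.0,0],"roll": 0},{"fingers": 1,"translation": [0,-1.0,-3],"roll": 0},{"fingers": 1,"translation": [0,-1.0,-7],"roll": 0},{"fingers": 1,"translation": [0,-1.0,-11],"roll": 0},{"fingers": 1,"translation": [0,2.5,-13],"roll": 0},{"fingers": 1,"translation": [0,4.5,-13],"roll": 0},{"fingers": 1,"translation": [0,4.5,-13],"roll": 0},{"fingers": 1,"translation": [0,4.5,-13],"roll": 0}]}}

```text
clock: 13.3
eef_pos: [0.5706, 0.0524, 0.2145]
tool_rot: [0.998, 0.065, 0.001, 0.0]
ft_force: [-0.1, -0.1, -0.1]
grip_width: 0.0002
```

```bash
python3 -c "
from h import *
snap('wrist','w4');where()
for z,y in((.061,.003),(.061,-.063)):print(proj('w4',np.r_[box(0,y),z]))"
```

```text
t 13.35 box mm [  0.4 -38.5 199.7] F [ 0.1  0.5 -0.4] w 1.1740620058525208e-05
[321.74063624 168.92983066]
[321.95255772 256.3379421 ]
```

View pics/w4.png

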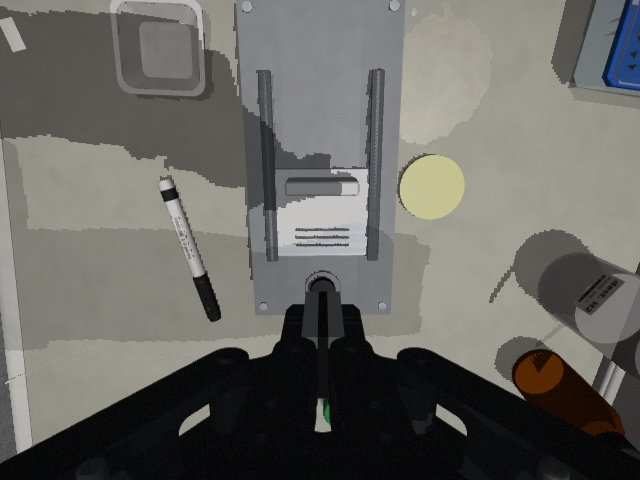

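The plate's edges are at rows 168 and 256. For fully shut I predicted 169 and 256. The pen, boat and dish are where they were.

```bash
python3 -c "
from workcell import bot
print(bot.job_done())"
```

```text
the job is handed in; nothing more can be done
None
```

The job is done and handed in at about 13.4 s of the 51 s allowed; the hand-in gives no verdict.

- **Opening:** I pushed the shutter with the closed fingertips until it met its stop, at about 7 N. A picture then showed the well fully clear.
- **Reset key:** I pressed the key until it stopped with the fingertip 33 mm above the bench, where its bottom should be. I held it there for about 1 s at 8–11 N.
- **Closing:** I pushed the shutter back until it met the shut stop, at about 5.5 N.

**Last checks:** In the final picture the plate's edges are within about 1 pixel of where they should be when fully shut. The pen, weighing boat and petri dish look unmoved. The arm is clear of everything, about 0.2 m above the bench, and the wrist force is near zero.

I did not re-measure the tube cap and the bottle at the end. The fingers were never brought down near the tube cap, the bottle or the start key. One move call was refused for a missing roll value, and nothing moved. No checks failed or disagreed.

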